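# Seat the large reamer in the juicer's taper socket

## Robot

A 7-joint arm with a two-finger parallel gripper is mounted at the origin on a cart in front of the work surface, level with it; the furniture and walls round the work are solid. World frame = base frame: x ahead of the robot, y to its left, z up, the work surface at z = 0. Lengths are in m, angles in rad, forces in N, time in s.
With the tool pointing down it reaches from about 0.35 to 0.9 m from the base axis. Payload 8.1 kg.
Tool frame: the origin (TCP) lies at the very end of the fingers, on their centre line; the grasp point (between the pads) lies 19 mm behind it; z points along the fingers, y is the line along which they close (so a half turn about z gives the same grasp; the last joint's range is limited). The gripper opens to 85 mm and grips with 20 to 120 N. Pads are 22 mm wide; open, the fingers measure 114 mm over their backs; the gripper's body (76 mm by 85 mm) begins 54 mm behind the grasp point. The pads swing forward as they close: fully open they stand 13 mm farther back than shut.
Start: joints at [-1.406, 0.434, 0.025, 1.573, -0.012, 1.134, -0.075], TCP at [0.165, 0.603, 0.206] pointing down, gripper open.
Joint ranges: [-2.62, 2.62], [-0.44, 2.09], [-1.27, 1.32], [0.08, 2.57], [-1.32, 4.46], [0.12, 2], [-2.74, 2.74]. Speed limits (rad/s): [2.22, 2.22, 3.01, 3.01, 3.14, 3.14, 3.14].

## Interface

Orientations are given as [roll, pitch, yaw] about the fixed x, y, z axes, in that order (R = Rz(yaw) Ry(pitch) Rx(roll)).
In Python, from rig import telemetry, eyes, order gives the robot as it stands.
- The arm moves only by the tool step_arm, never from a script. Its argument "moves" is a list of rows, each a list of 3 entries, a list of its own where there are three numbers: the finger opening in mm, from 0 to 85.4, then the shift along the tool's x, y, z in mm, then the turn about the tool's z in units of 8 degrees (1.0 is 8 degrees). In form: [[fingers, [dx, dy, dz], roll], ...]. A call has 1 to 8 rows; each row shifts and turns the commanded pose from where the row before left it, along the tool's axes as they then stand; what a row does not reach is not made up. A row lasts 1/10 s, in which the tool goes at most 50 mm and 8.59 degrees, less where a joint would pass 70% of its speed; a pose out of reach is approached as far as the arm can. A call is refused whole if a number of a shift passes 50 or a number of a turn 1, either way. A call with a gripper value outside its range is refused whole. The fingers move at their own pace and stop on an object; the grip force is fixed at half the most. Time passes only in rows, so rows that do not move let the fingers close. It gives the time, the measured TCP pose, the force, the opening and the grip force at its end, in the units of the state.
- telemetry.observe(): the state, without advancing time (a new reading comes with each control period).
- eyes.get_image(name): name is "scene" or "top"; returns a dict with "frame" (384x512x3 uint8, red, green, blue), "fov_y" (degrees; the focal length in pixels is half the picture's height over the tangent of half this angle, whatever the lens; pixels are square), "cx", "cy" (the principal point, pixels), "extrinsics" (4x4, takes a point from camera to world coordinates). Camera axes: x right, y up, looking along -z (the intrinsics and any distortion apply to the point x, -y, -z); pixel columns grow to the right and rows downward; lengths in m; the calibration is good to about 2 mm. A picture is of the moment at which its call begins. There is no depth.
- order.job_done(): hands the job in; it is judged then, once.
The state is a dict: "clock": time; "qpos": joint angles; "joint_velocities": joint speeds; "joint_torque": joint torques, N m; "ee_pos": TCP position; "tcp_rot": TCP orientation; "wrist_force": force on the tool from outside, world axes, zero at the start; "wrist_torque": the same for the moment, N m; "opening": finger opening in m; "gripper_force": force on a finger pad.
Only numpy, scipy, OpenCV 4.12 (cv2) and the standard library are available. Lean on these libraries where they do the work, as an engineer would, in place of code of your own. Each camera call takes 0.05 s, during which the arm holds its last target. There are 200 camera calls.

## Task

Get the citrus juicer ready for oranges: take the larger of the two reamers out of the wooden stand and press its tapered shank down into the juicer's sprung drive socket until its collar is home on the socket's rim, bearing down with about 22 N (at least 20, so that the taper bites, and never over 25). Then give it a light upward tug of about 5 N, so that the sprung spindle rises a little and friction alone is seen to hold the reamer, and let go. Leave the smaller reamer in the stand and do not disturb the glass and the lemons.

Things in the scene. Friction and masses are not known exactly. Their poses are not given: they have to be found in the camera images.
- reamer_large: larger white citrus reamer, about 0.1 kg, to be fitted. Origin: centre of its collar's underside; z up its axis; any yaw. Below: steel shank 30 mm long, tapering from 20 to 13.7 mm diameter (6 deg half angle). Above: collar 38 mm dia., z 0-5 mm; round hub to grip, 28 mm dia., z 5-37 mm; ribbed dome 48 mm dia., z 37-81 mm. Starts shank down in a hole of the stand, collar on its top, 2 mm play.
- reamer_small: the smaller reamer, to be left in the stand: equal shank, collar and hub, but its ribbed dome is only 34 mm diameter and 28 mm tall (top at z 65 mm). Origin as for the larger one.
- stand: fixed wooden block 62 x 150 x 46 mm (along its x, y, z), origin at the centre of its underside, with two holes 24 mm diameter and 36 mm deep at y = +38 and -38 mm. Which hole holds which reamer varies.
- juicer: fixed round steel motor base of the juicer, without its bowl, 120 mm diameter, 55 mm tall, with a black column 58 mm diameter up to z 70 mm; origin at the centre of its underside; the vertical drive spindle, 44 mm diameter, stands out of its middle.
- socket_rim (a point): centre of the drive socket's mouth, on the flat top rim (44 mm outside, 31 inside) of the spindle, 95 mm above the worktop at rest; moves with it. Inside, four sprung jaws match the taper, with a flare 23 mm wide. The shank meets them with the reamer's origin 14 mm above the rim; resistance then grows to 11-20 N as the collar meets the rim (home). The jaws then hold against a pull of 7 N or more.
- spindle (a joint): height of the spindle (m) from rest: negative when pressed down, positive when pulled up, travel -8 to +4 mm. A spring of 5 N per mm holds it: 20 N sinks it 4 mm, 25 N 5 mm, a pull of 5 N raises it 1 mm. It sinks as the reamer is pressed in, so that the place where the collar comes home under the right load is found by force.
- lemon: a loose lemon, 78 x 55 x 56 mm, a bystander behind the gap between the juicer and the stand
- lemon_2: another loose lemon, 72 x 57 x 58 mm, a bystander close behind the stand
- tumbler: a loose clear drinking glass, 81 mm diameter, 93 mm tall, a bystander behind the juicer; origin at its underside
Things that resemble listed ones, but are neither listed nor needed, are in the scene too. Leave any black look-alike of the reamer_large alone.

How it is judged:
On the way, in this order (a step that is already met when the one before it is completed fails the run):
1. the large reamer is pressed home under load: collar within 2 mm of the socket's rim, on its axis and upright, while the spindle is pressed down by more than 4 mm (20 N) (z of reamer_large in the frame of socket_rim below 0.002 m and horizontal distance between reamer_large and socket_rim below 0.003 m and angle between reamer_large's own z axis and vertical below 0.07 rad and value of joint spindle below -0.004 m), for 0.05 s.
2. the reamer is tugged: the spindle is drawn up by more than 0.7 mm (3.5 N) while the collar stays within 2 mm of the rim (value of joint spindle above 0.0007 m and z of reamer_large in the frame of socket_rim below 0.002 m and horizontal distance between reamer_large and socket_rim below 0.003 m), for 0.1 s.
At the end, for the whole second after the job is handed in: The large reamer sits in the juicer's socket, released and at rest, its collar no more than 2 mm above the rim, within 3 mm of the socket's axis and upright within 4 degrees; the small reamer is still in its hole (moved less than 10 mm) (z of reamer_large in the frame of socket_rim between -0.003 and 0.002 m and horizontal distance between reamer_large and socket_rim below 0.003 m and angle between reamer_large's own z axis and vertical below 0.07 rad and linear speed of reamer_large below 0.02 m/s and contact force between the fingers and reamer_large below 0.1 N and distance of reamer_small from where it was at the start of the episode below 0.01 m); the robot touches nothing.
It fails at once if the spindle is pressed down by more than 5 mm (25 N) (value of joint spindle below -0.005 m).
It fails at once if the small reamer is taken up or knocked (moved more than 15 mm) (distance of reamer_small from where it was at the start of the episode above 0.015 m).
It fails at once if the glass is shoved more than 30 mm or a lemon more than 40 mm (distance of tumbler from where it was at the start of the episode above 0.03 m or distance of any of lemon, lemon_2 from where it was at the start of the episode above 0.04 m).
It also fails if it takes over 64 s, if anything falls off the work surface, if the arm or the gripper's body presses on something with over 40 N, if the wrist force passes 120 N, or if a joint passes its speed limit or range.

## Working session

There is one attempt and no reset: what is moved stays moved. The work goes in short steps, Python scripts to look and compute and a tool call to move; the robot and the scene stay as the last step left them, time stands still between calls to the robot, and variables do not carry over. Pictures are saved under pics/ and viewed, at most 10 in all, crops included, and the job is handed in when it is done.

Besides the shell and the picture viewer there is one more tool, called after "Emit:" in YAML: its name, and indented under it one key for each argument. step_arm: Moves the arm, as the interface text tells. Its arguments: {"type":"object","properties":{"moves":{"type":"array"}},"required":["moves"]}

```bash
mkdir -p pics; python3 - <<'E'
from rig import telemetry, eyes
import cv2, numpy as np
s=telemetry.observe()
for k,v in s.items(): print(k,np.round(v,4))
for n in("scene","top"):
    d=eyes.get_image(n); print(n,{k:(np.round(v,4).tolist() if k!='frame' else v.shape) for k,v in d.items()})
    cv2.imwrite(f"pics/{n}1.png",cv2.resize(d["frame"][:,:,::-1],(800,600),interpolation=cv2.INTER_CUBIC))
E
```

```text
clock 0.0
qpos [-1.4056  0.4352  0.025   1.5741 -0.0116  1.134  -0.0751]
joint_velocities [-0.0003 -0.0008  0.0003  0.0003  0.002  -0.0008  0.0005]
joint_torque [ 1.00000e-04 -6.70461e+01  1.02480e+00 -3.16221e+01  1.54000e-02
  1.23000e-02 -0.00000e+00]
ee_pos [0.1653 0.6022 0.2047]
tcp_rot [-3.1401e+00  1.0000e-04  2.8737e+00]
wrist_force [ 0.5584 -0.0862 -0.2763]
wrist_torque [-0.0309  0.0222 -0.0164]
gripper_force 0.0
opening 0.0854
scene {'frame': (384, 512, 3), 'fov_y': 48.5185, 'cx': 256.3167, 'cy': 187.0567, 'extrinsics': [[-0.9069, 0.2279, -0.3544, 0.2137], [-0.4211, -0.5166, 0.7455, 0.4278], [-0.0132, 0.8253, 0.5645, 0.6096], [0.0, 0.0, 0.0, 1.0]]}
top {'frame': (384, 512, 3), 'fov_y': 43.9927, 'cx': 251.499, 'cy': 193.93, 'extrinsics': [[0.0143, 0.9967, -0.0801, 0.4553], [-0.9994, 0.0117, -0.0332, -0.2462], [-0.0322, 0.0805, 0.9962, 1.0952], [0.0, 0.0, 0.0, 1.0]]}
```

View pics/scene1.png

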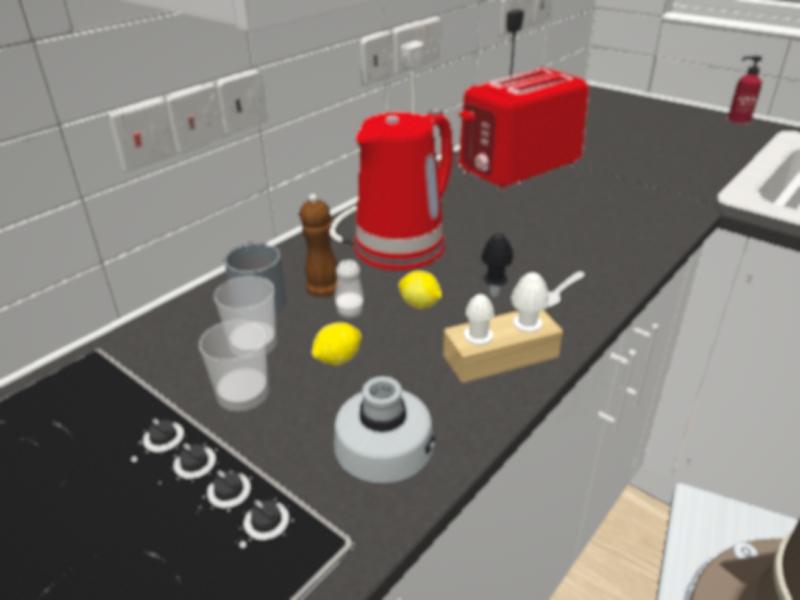

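View pics/top1.png

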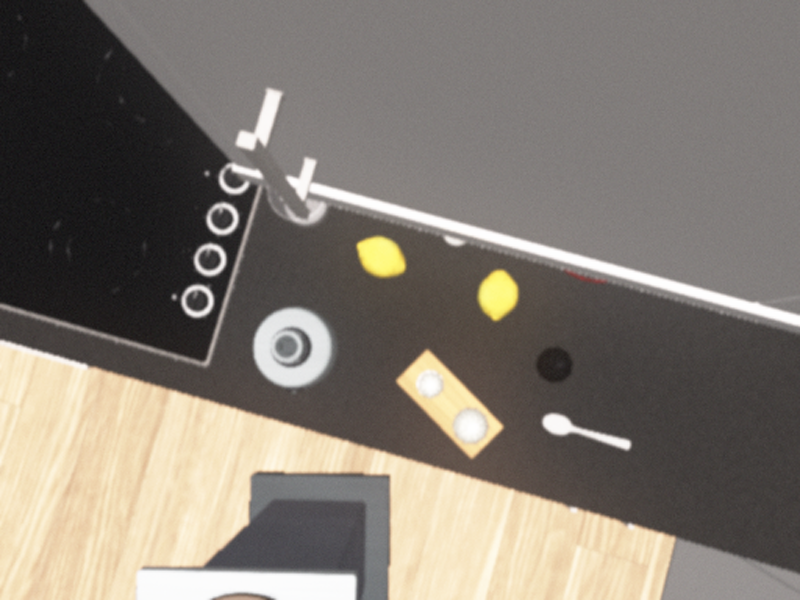

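Candidates for the large reamer in the scene view (800x600): the white reamer with the bigger dome at (530,300), the white reamer with the smaller dome at (480,315), the black look-alike at (497,260) and the salt shaker at (348,290). By the description it is the one at (530,300), which is (470,426) in the top view. The juicer is at (382,430) in scene and (289,347) in top. I'll check this in close crops.

```bash
cat > h.py <<'E'
import numpy as np, cv2
from rig import telemetry, eyes
def ray(d,u,v):
    h,w=d["frame"].shape[:2]; f=h/2/np.tan(np.radians(d["fov_y"])/2)
    E=np.array(d["extrinsics"]); r=E[:3,:3]@np.array([(u-d["cx"])/f,-(v-d["cy"])/f,-1])
    return E[:3,3],r/np.linalg.norm(r)
def onz(d,u,v,z):
    o,r=ray(d,u,v); return o+r*(z-o[2])/r[2]
def proj(d,p):
    h,w=d["frame"].shape[:2]; f=h/2/np.tan(np.radians(d["fov_y"])/2)
    E=np.array(d["extrinsics"]); c=E[:3,:3].T@(np.array(p)-E[:3,3]); return np.array([d["cx"]+f*c[0]/-c[2],d["cy"]-f*c[1]/-c[2]])
def tri(rs):
    A=sum(np.eye(3)-np.outer(r,r) for o,r in rs); b=sum((np.eye(3)-np.outer(r,r))@o for o,r in rs)
    return np.linalg.solve(A,b)
def crop(d,u,v,w=80,h=60,s=5):
    return cv2.resize(d["frame"][v:v+h,u:u+w,::-1],(w*s,h*s),interpolation=cv2.INTER_CUBIC)
E
python3 - <<'E'
from h import *
s=eyes.get_image("scene");t=eyes.get_image("top")
np.save("s1.npy",s,allow_pickle=True);np.save("t1.npy",t,allow_pickle=True)
cv2.imwrite("pics/m1.png",np.vstack([np.hstack([crop(s,283,170),crop(s,205,235)]),np.hstack([crop(t,248,235),crop(t,148,195)])]))
E
```

```text
(no output)
```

View pics/m1.png

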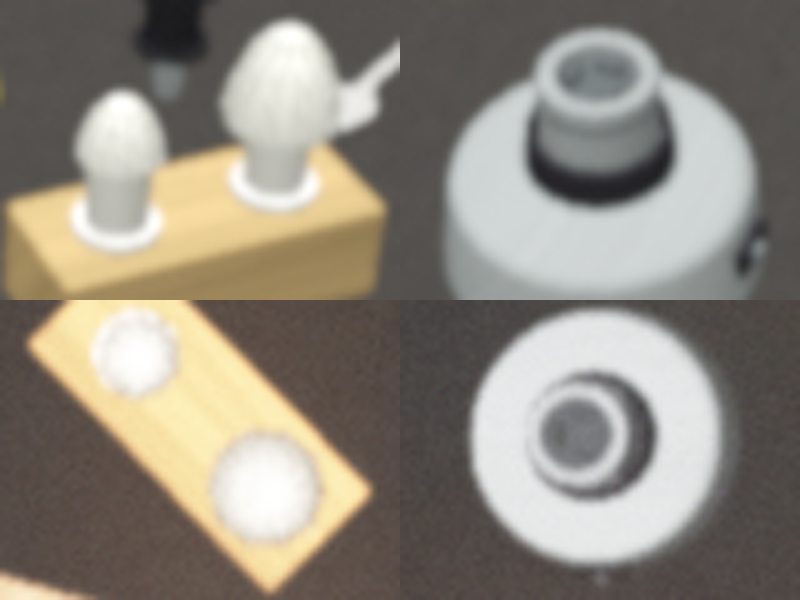

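```bash
python3 - <<'E'
from h import *
s=np.load("s1.npy",allow_pickle=True).item();t=np.load("t1.npy",allow_pickle=True).item()
S1=lambda x,y:(283+(x+.5)/5-.5,170+(y+.5)/5-.5)
S2=lambda x,y:(205+(x-400+.5)/5-.5,235+(y+.5)/5-.5)
T1=lambda x,y:(248+(x+.5)/5-.5,235+(y-300+.5)/5-.5)
T2=lambda x,y:(148+(x-400+.5)/5-.5,195+(y-300+.5)/5-.5)
p=lambda n,v:print(n,np.round(v,4))
p("rim scene",onz(s,*S2(597,73),.095)); p("rim top",onz(t,*T2(577.5,434),.095))
p("rim tri",tri([ray(s,*S2(597,73)),ray(t,*T2(577.5,434))]))
p("base top z.055",onz(t,*T2(595.5,437.5),.055))
p("base scene",onz(s,*S2(601,178),.055))
p("L collar scene",onz(s,*S1(274.5,181),.0505)); p("L dome top",onz(t,*T1(265.5,488),.098))
p("S collar scene",onz(s,*S1(117,218),.0505)); p("S dome top",onz(t,*T1(135,352),.09))
c=[onz(t,*T1(*q),.046) for q in((28,345),(270,592),(372,490))]
for q in c:p("corner",q)
a=c[0]-c[1];print(np.linalg.norm(a),np.degrees(np.arctan2(a[1],a[0])),np.linalg.norm(c[2]-c[1]))
ctr=(c[0]+c[2])/2;p("stand ctr",ctr);u=a/np.linalg.norm(a)
p("hole+",ctr+.038*u);p("hole-",ctr-.038*u)
# lemons
for n,q in(("lem",(381,257)),("lem2",(498,295)),("black",(554,364)),("edgeA",(95,368)),("edgeB",(500,478))):p(n,onz(t,q[0]*.64,q[1]*.64,.03))
E
```

```text
rim scene [ 0.4749 -0.0669  0.095 ]
rim top [ 0.4758 -0.0691  0.095 ]
rim tri [ 0.4759 -0.0688  0.093 ]
base top z.055 [ 0.4752 -0.07    0.055 ]
base scene [ 0.4695 -0.0565  0.055 ]
L collar scene [ 0.3727 -0.3164  0.0505]
L dome top [ 0.374  -0.3172  0.098 ]
S collar scene [ 0.4265 -0.2639  0.0505]
S dome top [ 0.429  -0.2628  0.09  ]
corner [ 0.4302 -0.2165  0.046 ]
corner [ 0.3251 -0.3232  0.046 ]
corner [ 0.3697 -0.3672  0.046 ]
0.14975099859357782 45.40614262034382 0.06266553174334492
stand ctr [ 0.4    -0.2918  0.046 ]
hole+ [ 0.4266 -0.2648  0.046 ]
hole- [ 0.3733 -0.3189  0.046 ]
lem [ 0.6076 -0.1924  0.03  ]
lem2 [ 0.5542 -0.3612  0.03  ]
black [ 0.4567 -0.4407  0.03  ]
edgeA [0.4415 0.2197 0.03  ]
edgeB [ 0.2958 -0.3648  0.03  ]
```

The crops confirm the choice: the large reamer has its dome at crop (285,85) with collar (275,181), and the small one is at (120,135). The socket rim centre is at crop (597,73) in scene and (577,434) in top. The two views agree to 2 mm: large reamer about (0.373,-0.317), rim about (0.4755,-0.0685). I'll close the fingers across the stand at yaw 45°, and swing round there by a detour.

```bash
cat > plan.py <<'E'
import sys,json,numpy as np
from scipy.spatial.transform import Rotation as R
from rig import telemetry
# plan.py step_mm yaw_deg x y z [x y z ...]: rows from the measured pose through waypoints
def plan(step,yaw,wps):
    s=telemetry.observe(); p=np.array(s["ee_pos"]); r=R.from_euler("xyz",s["tcp_rot"])
    ang=s["tcp_rot"][2]; print(np.round(p,4),"yaw",round(np.degrees(ang),2),"F",np.round(s["wrist_force"],2),"op",s["opening"],"t",s["clock"])
    d=-((yaw-np.degrees(ang)+180)%360-180)
    rows=[]
    for w in wps:
        w=np.array(w); 
        while np.linalg.norm(w-p)>1e-4:
            v=w-p; n=max(1,int(np.ceil(np.linalg.norm(v)*1000/step))); v=v/n
            a=np.clip(d,-8,8)
            rows.append([[round(float(x)*1000,1) for x in r.inv().apply(v)],round(float(a)/8,2)])
            p=p+v; r=r*R.from_euler("z",a,degrees=True); d-=a
    print(len(rows),"left turn",round(d,2)); [print(x) for x in rows]
a=list(map(float,sys.argv[1:])); plan(a[0],a[1],np.reshape(a[2:],(-1,3)))
E
python3 plan.py 45 45 .40 .28 .23 .42 -.1 .23 .373 -.317 .21
```

```text
[0.1653 0.6024 0.205 ] yaw 164.65 F [ 0.35  0.55 -0.34] op 0.08548037375011167 t 0.2
23 left turn 0.0
[[-34.6, -27.6, -2.7], 1.0]
[[-38.1, -22.6, -2.7], 1.0]
[[-40.9, -17.0, -2.7], 1.0]
[[-42.9, -11.2, -2.7], 1.0]
[[-44.0, -5.1, -2.7], 1.0]
[[-44.3, 1.1, -2.7], 1.0]
[[-43.7, 7.2, -2.7], 1.0]
[[-42.3, 13.2, -2.7], 1.0]
[[-40.0, 19.0, -2.7], 1.0]
[[-42.3, 0.3, 0.0], 1.0]
[[-41.8, 6.1, 0.0], 1.0]
[[-40.6, 11.9, 0.0], 1.0]
[[-38.5, 17.4, 0.0], 1.0]
[[-35.7, 22.6, 0.0], 1.0]
[[-32.2, 27.4, 0.0], 0.96]
[[-28.3, 31.4, 0.0], 0.0]
[[-28.3, 31.4, 0.0], 0.0]
[[-28.3, 31.4, 0.0], 0.0]
[[-37.3, 24.0, 4.0], 0.0]
[[-37.3, 24.0, 4.0], 0.0]
[[-37.3, 24.0, 4.0], 0.0]
[[-37.3, 24.0, 4.0], 0.0]
[[-37.3, 24.0, 4.0], 0.0]
```

Emit:
step_arm:
  moves:
    - [85,[-35,-28,-3],1]
    - [85,[-38,-23,-3],1]
    - [85,[-41,-17,-3],1]
    - [85,[-43,-11,-3],1]
    - [85,[-44,-5,-3],1]
    - [85,[-44,1,-3],1]
    - [85,[-44,7,-3],1]
    - [85,[-42,13,-3],1]

```text
clock: 1.0
ee_pos: [0.3744, 0.3138, 0.2297]
tcp_rot: [3.141, -0.0, 1.751]
wrist_force: [0.2, 0.9, -0.1]
opening: 0.085
gripper_force: 0.0
```

Emit:
step_arm:
  moves:
    - [85,[-40,19,-2],1]
    - [85,[-42,0,0],1]
    - [85,[-42,6,0],1]
    - [85,[-41,12,0],1]
    - [85,[-38,17,0],1]
    - [85,[-36,23,0],1]
    - [85,[-32,27,0],0.96]
    - [85,[-28,31,0],0]

```text
clock: 1.8
ee_pos: [0.4142, -0.0167, 0.2317]
tcp_rot: [-3.141, -0.001, 0.78]
wrist_force: [1.7, 0.9, 0.0]
opening: 0.0851
gripper_force: 0.0
```

```bash
python3 plan.py 45 45 .42 -.1 .23 .373 -.317 .21
```

```text
[ 0.4142 -0.0167  0.2317] yaw 44.69 F [1.75 0.88 0.03] op 0.08507604259582006 t 1.8
7 left turn 0.0
[[-27.2, 31.6, 0.8], -0.04]
[[-27.4, 31.5, 0.8], 0.0]
[[-37.3, 24.0, 4.0], 0.0]
[[-37.3, 24.0, 4.0], 0.0]
[[-37.3, 24.0, 4.0], 0.0]
[[-37.3, 24.0, 4.0], 0.0]
[[-37.3, 24.0, 4.0], 0.0]
```

Emit:
step_arm:
  moves:
    - [85,[-27,32,1],0]
    - [85,[-28,32,1],0]
    - [85,[-37,24,4],0]
    - [85,[-37,24,4],0]
    - [85,[-37,24,4],0]
    - [85,[-37,24,4],0]
    - [85,[-27,17,4],0]
    - [85,[0,0,0],0]

```text
clock: 2.6
ee_pos: [0.3746, -0.3074, 0.2095]
tcp_rot: [3.14, 0.002, 0.778]
wrist_force: [0.6, 0.1, 0.1]
opening: 0.0851
gripper_force: 0.0
```

```bash
python3 plan.py 45 45 .373 -.317 .150; python3 - <<'E'
from h import *
s=eyes.get_image("scene");t=eyes.get_image("top")
cv2.imwrite("pics/m2.png",np.hstack([crop(s,270,120,100,120,4),crop(t,230,190,100,120,4)]))
E
```

```text
[ 0.3746 -0.3074  0.2095] yaw 44.57 F [0.58 0.09 0.13] op 0.08505697306329386 t 2.6
2 left turn 0.0
[[-3.9, 2.8, 29.7], -0.05]
[[-3.9, 2.8, 29.7], 0.0]
```

View pics/m2.png

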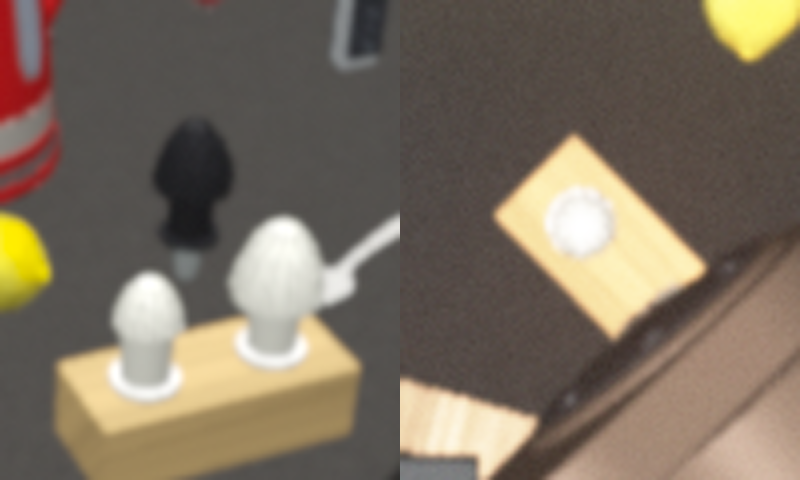

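The scene is unchanged. The left panel shows the large reamer at (275,290) with one finger tip at its upper right, and in the right panel the arm hides it from the top camera. I'll go down, with 18 mm of room on each side of the dome.

Emit:
step_arm:
  moves:
    - [85,[-4,3,30],0]
    - [85,[-4,3,30],0]
    - [85,[0,0,30],0]
    - [85,[0,0,20],0]
    - [85,[0,0,0],0]
    - [85,[0,0,0],0]

```text
clock: 3.3
ee_pos: [0.376, -0.3119, 0.0999]
tcp_rot: [-3.141, -0.0, 0.786]
wrist_force: [0.4, 0.4, 0.6]
opening: 0.0848
gripper_force: 0.0
```

```bash
python3 plan.py 45 45 .373 -.317 .058; python3 - <<'E'
from h import *
s=eyes.get_image("scene")
cv2.imwrite("pics/m3.png",crop(s,270,130,100,100,6))
E
```

```text
[ 0.376  -0.3119  0.0999] yaw 45.05 F [0.39 0.36 0.61] op 0.08477099447922132 t 3.3
1 left turn 0.0
[[-5.8, 1.5, 41.9], 0.01]
```

View pics/m3.png

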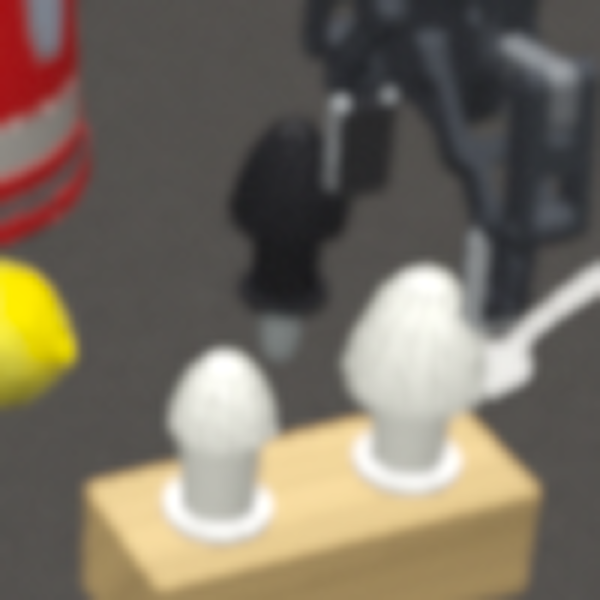

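The left panel finger tip is at about (345,190) and the right one at about (480,315), straddling the dome at (420,330), still high. I'll correct by a few mm and go lower.

Emit:
step_arm:
  moves:
    - [85,[-6,1,12],0]
    - [85,[0,0,0],0]
    - [85,[0,0,0],0]
    - [85,[0,0,0],0]

```text
clock: 3.75
ee_pos: [0.3726, -0.3177, 0.0883]
tcp_rot: [3.14, -0.001, 0.785]
wrist_force: [0.4, 0.3, 0.2]
opening: 0.085
gripper_force: 0.0
```

```bash
python3 plan.py 45 45 .373 -.317 .058; python3 - <<'E'
from h import *
from rig import telemetry
s=eyes.get_image("scene")
for p in((.373,-.317,.127),(.376,-.312,.113)):
    print(proj(s,p), (proj(s,p)-[270,130])*6)
for i in range(3):
    eyes.get_image("scene"); o=telemetry.observe(); print(np.round(o["ee_pos"],4),np.round(o["joint_velocities"],3))
E
```

```text
[ 0.3726 -0.3177  0.0883] yaw 45.0 F [0.36 0.34 0.18] op 0.08495491339382108 t 3.75
1 left turn 0.0
[[0.8, -0.3, 30.3], -0.0]
[340.92276176 176.0906289 ] [425.53657056 276.54377342]
[338.20105819 182.60035905] [409.20634915 315.60215428]
[ 0.3724 -0.3177  0.0881] [ 0.004  0.006 -0.002  0.003 -0.003 -0.003  0.003]
[ 0.3723 -0.3177  0.0879] [ 0.002  0.003  0.001  0.004 -0.003 -0.001  0.001]
[ 0.3723 -0.3177  0.0878] [ 0.004  0.004 -0.001  0.002 -0.003 -0.001  0.001]
```

```bash
python3 - <<'E'
from h import *
s=eyes.get_image("scene"); c=np.array((.3755,-.3125,0));u=np.array((.707,-.707,0))
for z in(.1,.113,.13):
  for k in(-.0425,-.055,.0425,.055): print(z,k,((proj(s,c+k*u+[0,0,z])-[270,130])*6).round())
cv2.imwrite("pics/m4.png",crop(s,270,130,100,100,6))
E
```

```text
0.1 -0.0425 [469. 412.]
0.1 -0.055 [489. 433.]
0.1 0.0425 [350. 284.]
0.1 0.055 [334. 267.]
0.113 -0.0425 [474. 381.]
0.113 -0.055 [493. 401.]
0.113 0.0425 [353. 254.]
0.113 0.055 [337. 237.]
0.13 -0.0425 [479. 339.]
0.13 -0.055 [499. 359.]
0.13 0.0425 [357. 214.]
0.13 0.055 [340. 197.]
```

View pics/m4.png

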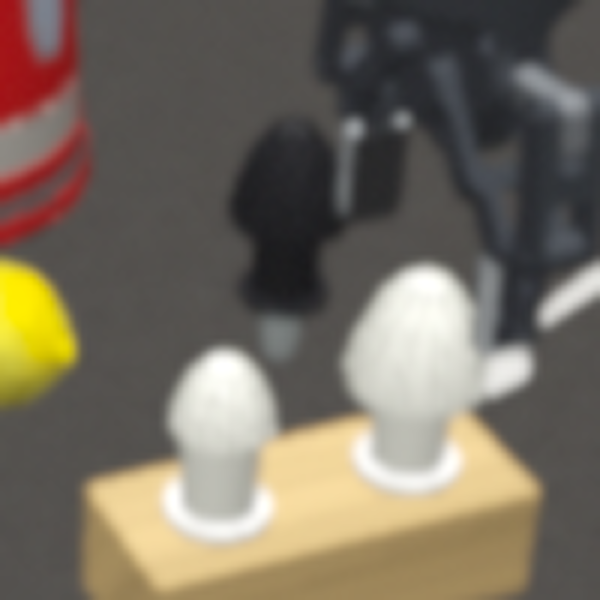

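Fingers are at left inner tip (355,215) and right (485,345), evenly about the dome, though they look higher than expected. I'll descend in small steps and watch the force.

Emit:
step_arm:
  moves:
    - [85,[0,0,8],0]
    - [85,[0,0,8],0]
    - [85,[0,0,0],0]
    - [85,[0,0,0],0]

```text
clock: 4.4
ee_pos: [0.3715, -0.3176, 0.071]
tcp_rot: [-3.141, 0.0, 0.785]
wrist_force: [0.4, -0.9, 0.2]
opening: 0.0847
gripper_force: 0.0
```

```bash
python3 - <<'E'
from h import *
s=eyes.get_image("scene"); o=telemetry.observe(); c=o["ee_pos"]; print(np.round(c,4),o["wrist_force"]);u=np.array((.707,-.707,0))
for z in(.013,.03):
  for k in(-.0425,.0425): print(z,k,((proj(s,c+k*u+[0,0,z])-[270,130])*6).round())
print("away25",((proj(s,c+[0,-.025,.013])-[270,130])*6).round())
a=crop(s,270,130,100,100,6)
for k in(-.0425,.0425):
    cv2.circle(a,tuple(((proj(s,c+k*u+[0,0,.013])-[270,130]+.5)*6).astype(int)),3,(0,0,255),-1)
for z in (.046,.083,.127): cv2.circle(a,tuple(((proj(s,[.373,-.317,z])-[270,130]+.5)*6).astype(int)),3,(0,200,0),-1)
cv2.imwrite("pics/m5.png",a)
E
```

```text
[ 0.3717 -0.3178  0.0713] [-0.2322681  -0.09866017  0.79200489]
0.013 -0.0425 [479. 444.]
0.013 0.0425 [361. 315.]
0.03 -0.0425 [485. 403.]
0.03 0.0425 [365. 276.]
away25 [437. 341.]
```

View pics/m5.png

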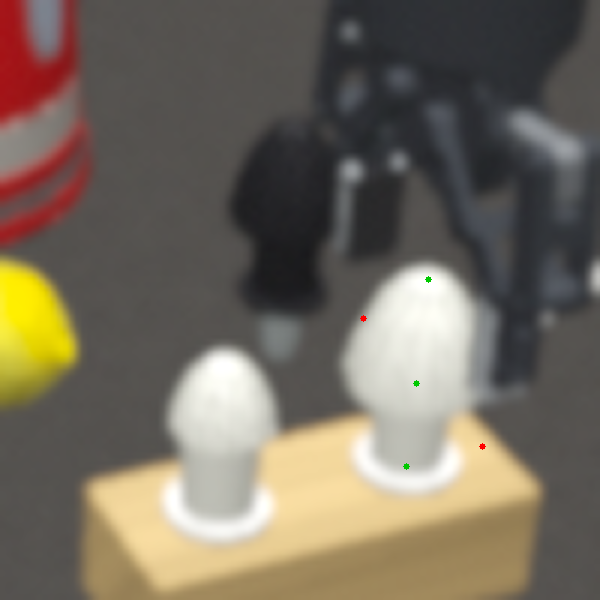

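The green marks (reamer axis) fit, but the pad ends at (372,252) and (515,390) sit well above the predicted red marks. The tips look 20 mm or more higher than the telemetry suggests. I'll go on down gently, letting the force decide.

Emit:
step_arm:
  moves:
    - [85,[1,0,6],0]
    - [85,[0,0,6],0]
    - [85,[0,0,0],0]
    - [85,[0,0,0],0]

```text
clock: 4.85
ee_pos: [0.3724, -0.3169, 0.0593]
tcp_rot: [-3.141, 0.0, 0.785]
wrist_force: [0.1, -0.4, 0.1]
opening: 0.0854
gripper_force: 0.0
```

Emit:
step_arm:
  moves:
    - [85,[0,0,2],0]
    - [85,[0,0,2],0]
    - [85,[0,0,0],0]

```text
clock: 5.15
ee_pos: [0.3726, -0.3169, 0.0553]
tcp_rot: [-3.141, -0.0, 0.785]
wrist_force: [0.8, -0.8, 0.4]
opening: 0.0853
gripper_force: 0.0
```

```bash
python3 - <<'E'
from h import *
s=eyes.get_image("scene"); o=telemetry.observe(); c=o["ee_pos"]; print(np.round(c,4),o["wrist_force"],o["joint_velocities"].round(3) if hasattr(o["joint_velocities"],'round') else 0)
t=eyes.get_image("top")
cv2.imwrite("pics/m6.png",np.hstack([crop(s,280,120,80,120,5),crop(t,230,190,80,120,5)]))
E
```

```text
[ 0.3726 -0.317   0.0554] [0.45502406 1.19169781 1.31783248] [-0.001 -0.002  0.004 -0.002  0.003  0.003 -0.001]
```

View pics/m6.png

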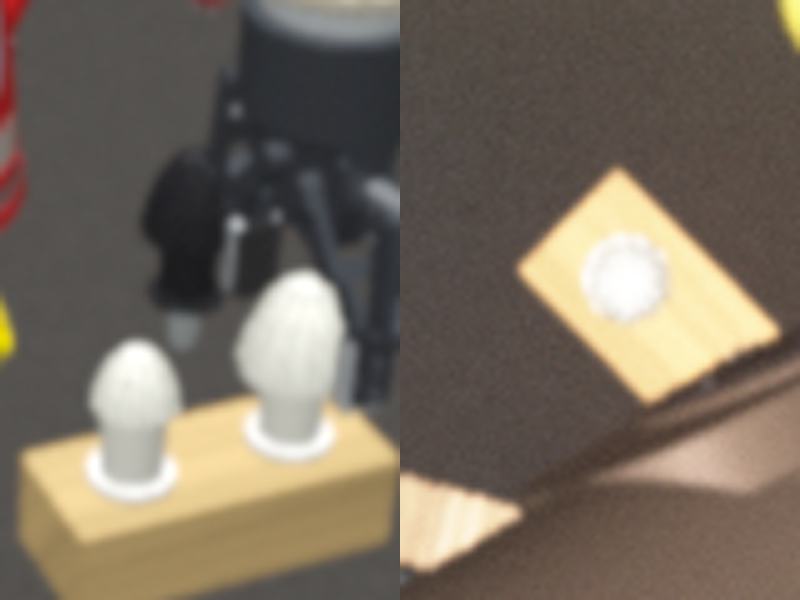

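```bash
python3 - <<'E'
from h import *
s=np.load("s1.npy",allow_pickle=True).item()
c=np.array((.3725,-.317));u=np.array((.707,-.707)); x=np.array((.707,.707))
for n,(a,b),k in(("L",(250,293),.0425),("R",(372,402),-.057)):
  q=(280+a/5-.4,120+b/5-.4)
  for z in(.068,.08,.095,.11):
    p=onz(s,*q,z)[:2]; d=p-c; print(n,z,p.round(3),"along u",(d@u).round(3),"expect",k,"along x",(d@x).round(3), )
E
```

```text
L 0.068 [ 0.414 -0.389] along u 0.08 expect 0.0425 along x -0.022
L 0.08 [ 0.409 -0.371] along u 0.064 expect 0.0425 along x -0.012
L 0.095 [ 0.404 -0.348] along u 0.044 expect 0.0425 along x 0.0
L 0.11 [ 0.398 -0.325] along u 0.024 expect 0.0425 along x 0.012
R 0.068 [ 0.341 -0.327] along u -0.015 expect -0.057 along x -0.029
R 0.08 [ 0.338 -0.311] along u -0.029 expect -0.057 along x -0.02
R 0.095 [ 0.335 -0.29 ] along u -0.046 expect -0.057 along x -0.007
R 0.11 [ 0.331 -0.269] along u -0.063 expect -0.057 along x 0.005
```

The left panel shows the pads at (250,293) and (372,402), on either side of the dome. With zero sideways offset they fit a tip height of about 0.098, and no contact force is felt where a sideways offset would already have struck the dome. I'll carry on down in small steps.

Emit:
step_arm:
  moves:
    - [85,[0,0,2],0]
    - [85,[0,0,2],0]
    - [85,[0,0,0],0]

```text
clock: 5.55
ee_pos: [0.3725, -0.3169, 0.0512]
tcp_rot: [-3.141, 0.0, 0.785]
wrist_force: [-0.4, 0.3, -0.5]
opening: 0.0849
gripper_force: 0.0
```

Emit:
step_arm:
  moves:
    - [85,[0,0,2],0]
    - [85,[0,0,2],0]
    - [85,[0,0,0],0]

```text
clock: 5.85
ee_pos: [0.3725, -0.3169, 0.0472]
tcp_rot: [-3.141, 0.0, 0.785]
wrist_force: [-0.1, -0.2, 0.6]
opening: 0.085
gripper_force: 0.0
```

Emit:
step_arm:
  moves:
    - [85,[0,0,2],0]
    - [85,[0,0,2],0]
    - [85,[0,0,0],0]

```text
clock: 6.15
ee_pos: [0.3725, -0.3169, 0.0432]
tcp_rot: [-3.141, 0.0, 0.785]
wrist_force: [0.1, 0.6, 0.5]
opening: 0.0847
gripper_force: 0.0
```

No contact where the telemetry says the body should already be on the dome, so the telemetry z does read about 30 mm low. I'll work visually and by force from here.

Emit:
step_arm:
  moves:
    - [85,[0,0,3],0]
    - [85,[0,0,3],0]
    - [85,[0,0,3],0]
    - [85,[0,0,3],0]
    - [85,[0,0,0],0]

```text
clock: 6.65
ee_pos: [0.3724, -0.3169, 0.0311]
tcp_rot: [-3.141, 0.0, 0.785]
wrist_force: [1.0, -0.5, -0.3]
opening: 0.085
gripper_force: 0.0
```

```bash
python3 - <<'E'
from h import *
s=eyes.get_image("scene"); o=telemetry.observe(); print(np.round(o["ee_pos"],4),o["wrist_force"])
cv2.imwrite("pics/m7.png",crop(s,290,140,80,90,6))
E
```

```text
[ 0.3725 -0.3169  0.0313] [-0.55323199 -0.27963799 -0.19968826]
```

View pics/m7.png

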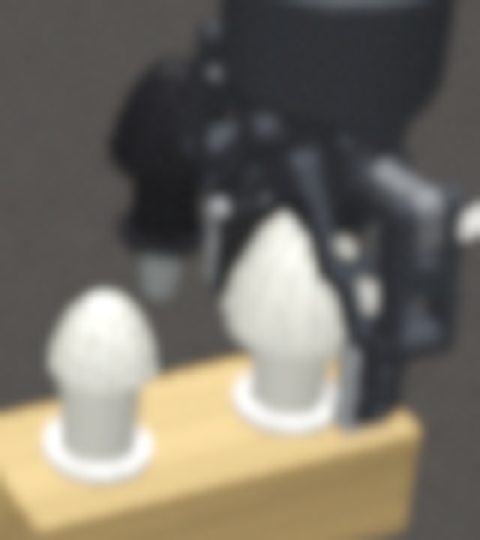

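The near finger (tip at (365,425)) now passes in front of the dome and the far pad is behind it at (230,270), so the fingers straddle the reamer with tips about 0.074 high. Another 5 mm down, then close.

Emit:
step_arm:
  moves:
    - [85,[0,0,2],0]
    - [85,[0,0,1],0]
    - [85,[0,0,1],0]
    - [85,[0,0,1],0]
    - [85,[0,0,0],0]

```text
clock: 7.2
ee_pos: [0.3732, -0.3176, 0.0272]
tcp_rot: [3.14, -0.001, 0.785]
wrist_force: [-0.9, 2.1, 10.8]
opening: 0.0853
gripper_force: 0.0
```

Emit:
step_arm:
  moves:
    - [50,[0,0,0],0]
    - [50,[0,0,0],0]
    - [50,[0,0,0],0]
    - [50,[0,0,0],0]

```text
clock: 7.6
ee_pos: [0.3732, -0.3175, 0.0272]
tcp_rot: [3.14, -0.001, 0.785]
wrist_force: [-1.3, 1.9, 11.4]
opening: 0.0503
gripper_force: 0.0
```

Emit:
step_arm:
  moves:
    - [15,[0,0,0],0]
    - [15,[0,0,0],0]
    - [15,[0,0,0],0]
    - [15,[0,0,0],0]

```text
clock: 8.0
ee_pos: [0.3734, -0.3177, 0.0275]
tcp_rot: [3.14, -0.001, 0.785]
wrist_force: [-1.6, 2.2, 15.6]
opening: 0.046
gripper_force: 58.7
```

The body touched the dome's top (11 N), and the pads have closed on the dome's lower flare (46 mm). I'll reopen slightly, rise 6 mm and regrip nearer the dome's widest part, with the body clear.

Emit:
step_arm:
  moves:
    - [60,[0,0,0],0]
    - [60,[0,0,0],0]
    - [60,[0,0,-4],0]
    - [60,[0,0,-4],0]
    - [60,[0,0,0],0]
    - [60,[0,0,0],0]

```text
clock: 8.6
ee_pos: [0.3727, -0.3169, 0.0346]
tcp_rot: [3.141, -0.0, 0.785]
wrist_force: [-0.8, 0.1, -0.9]
opening: 0.0598
gripper_force: 0.0
```

Emit:
step_arm:
  moves:
    - [15,[0,0,0],0]
    - [15,[0,0,0],0]
    - [15,[0,0,0],0]
    - [15,[0,0,0],0]
    - [15,[0,0,0],0]

```text
clock: 9.1
ee_pos: [0.3728, -0.317, 0.0348]
tcp_rot: [3.142, -0.001, 0.785]
wrist_force: [-1.4, 1.5, 8.4]
opening: 0.0455
gripper_force: 59.9
```

Emit:
step_arm:
  moves:
    - [15,[0,0,-3],0]
    - [15,[0,0,-8],0]
    - [15,[0,0,-15],0]
    - [15,[0,0,-20],0]
    - [15,[0,0,-25],0]
    - [15,[0,0,-25],0]
    - [15,[0,0,-22],0]
    - [15,[0,0,0],0]

```text
clock: 9.9
ee_pos: [0.3737, -0.3182, 0.1551]
tcp_rot: [3.138, -0.001, 0.785]
wrist_force: [-0.4, -0.2, -0.5]
opening: 0.0454
gripper_force: 61.4
```

```bash
python3 plan.py 25 45 .4755 -.0685 .150; python3 - <<'E'
from h import *
np.save("s2.npy",eyes.get_image("scene"),allow_pickle=True)
# white blob of the carried reamer: compare with start image
s=np.load("s2.npy",allow_pickle=True).item()["frame"]; a=np.load("s1.npy",allow_pickle=True).item()["frame"]
small=lambda f:f[180:225,293:320].astype(int)
print("small area diff",np.abs(small(s)-small(a)).mean())
E
```

```text
[ 0.3737 -0.3182  0.1551] yaw 44.96 F [-0.37 -0.16 -0.53] op 0.045355021345106265 t 9.9
11 left turn 0.0
[[22.6, -9.5, 0.5], -0.0]
[[22.6, -9.5, 0.5], 0.0]
[[22.6, -9.5, 0.5], 0.0]
[[22.6, -9.5, 0.5], 0.0]
[[22.6, -9.5, 0.5], 0.0]
[[22.6, -9.5, 0.5], 0.0]
[[22.6, -9.5, 0.5], 0.0]
[[22.6, -9.5, 0.5], 0.0]
[[22.6, -9.5, 0.5], 0.0]
[[22.6, -9.5, 0.5], 0.0]
[[22.6, -9.5, 0.5], 0.0]
small area diff 0.25816186556927295
```

Emit:
step_arm:
  moves:
    - [15,[15,-6,0],0]
    - [15,[23,-9,0],0]
    - [15,[23,-10,0],0]
    - [15,[23,-9,0],0]
    - [15,[23,-10,0],0]
    - [15,[23,-10,0],0]
    - [15,[23,-10,0],0]
    - [15,[23,-10,0],0]

```text
clock: 10.75
ee_pos: [0.4443, -0.139, 0.1515]
tcp_rot: [-3.14, 0.001, 0.785]
wrist_force: [0.5, 0.1, -1.9]
opening: 0.0451
gripper_force: 61.4
```

Emit:
step_arm:
  moves:
    - [15,[23,-10,0],0]
    - [15,[23,-10,0],0]
    - [15,[18,-7,0],0]
    - [15,[9,-4,0],0]
    - [15,[0,0,0],0]
    - [15,[0,0,0],0]
    - [15,[0,0,0],0]

```text
clock: 11.45
ee_pos: [0.474, -0.068, 0.1524]
tcp_rot: [-3.142, 0.0, 0.783]
wrist_force: [-0.2, 0.1, -1.4]
opening: 0.0458
gripper_force: 61.4
```

```bash
python3 plan.py 25 45 .4755 -.0685 .135
```

```text
[ 0.474  -0.068   0.1524] yaw 44.87 F [-0.2   0.15 -1.41] op 0.04575384284465058 t 11.45
1 left turn 0.0
[[0.7, 1.4, 17.4], -0.02]
```

Emit:
step_arm:
  moves:
    - [15,[1,1,10],0]
    - [15,[0,0,12],0]
    - [15,[0,0,0],0]
    - [15,[0,0,0],0]
    - [15,[0,0,0],0]

```text
clock: 11.95
ee_pos: [0.476, -0.067, 0.1305]
tcp_rot: [3.142, 0.0, 0.785]
wrist_force: [-0.0, -0.2, -0.9]
opening: 0.0459
gripper_force: 61.5
```

```bash
python3 plan.py 25 45 .4755 -.0685 .13; python3 - <<'E'
from h import *
s=eyes.get_image("scene");t=eyes.get_image("top"); np.save("s3.npy",s,allow_pickle=True);np.save("t3.npy",t,allow_pickle=True)
a=np.hstack([crop(s,200,190,80,100,6),crop(t,150,180,53,100,6)])
for z in(.111,.141,.178): 
    p=(proj(s,[.4755,-.0685,z])-[200,190]+.5)*6; print(z,p.round()); 
print((proj(s,[.4755,-.0685,.095])-[200,190]+.5)*6)
cv2.imwrite("pics/m8.png",a)
E
```

```text
[ 0.476  -0.067   0.1305] yaw 44.95 F [-0.   -0.18 -0.85] op 0.04591565279221921 t 11.95
1 left turn 0.0
[[-1.5, 0.7, 0.5], -0.01]
0.111 [266. 313.]
0.141 [263. 234.]
0.178 [259. 131.]
[267.58791149 354.16369116]
```

View pics/m8.png

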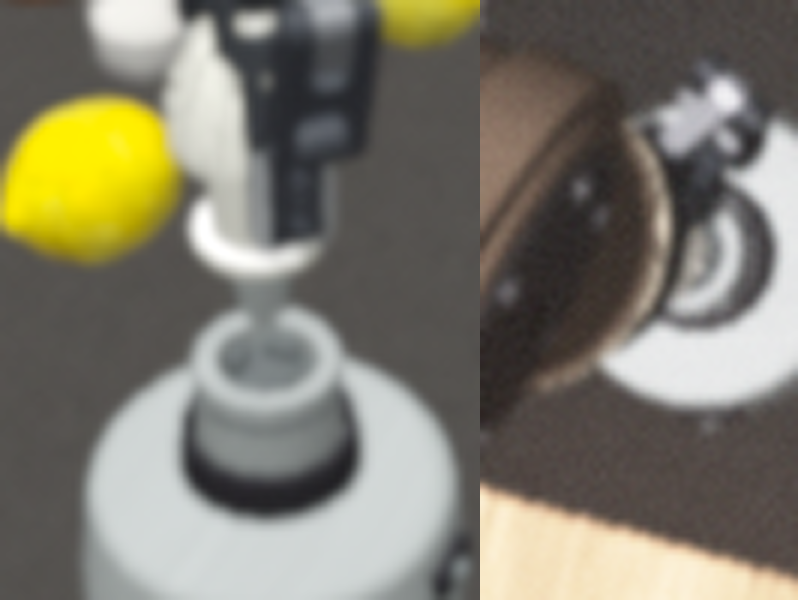

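In the left panel the collar is centred near (257,235) with its lower edge at 280, the shank axis is at x=264, and the rim is centred at (267,357). In the right panel the collar's edge shows at about (710,255) inside the rim ring. I'll get the numbers from the pixels.

```bash
python3 - <<'E'
from h import *
g=lambda f:np.load(f,allow_pickle=True).item()
s1,s3,t1,t3=[g(f) for f in("s1.npy","s3.npy","t1.npy","t3.npy")]
np.set_printoptions(linewidth=250)
print("TOP t3 green rows 212..232 cols 174..200"); print(t3["frame"][212:232:2,174:200,1]); print("t1");print(t1["frame"][212:232:2,174:200,1])
print("R-B t3");print(t3["frame"][212:232:2,174:200,0].astype(int)-t3["frame"][212:232:2,174:200,2])
print("SCENE s3 rows 222..252 cols 228..260");print(s3["frame"][222:254:2,228:260,1])
print("s1 rows 240..252");print(s1["frame"][240:254:2,228:260,1])
c=np.array([.4755,-.0685,.146]);th=np.linspace(0,2*np.pi,200)
P=np.array([proj(t3,c+.019*np.array([np.cos(a),np.sin(a),0])) for a in th]);print("pred top collar x",P[:,0].min(),P[:,0].max(),"y",P[:,1].min(),P[:,1].max())
for r,z in((.019,.146),(.019,.141),(.01,.141),(.00685,.111)):
  P=np.array([proj(s3,np.array([c[0],c[1],z])+r*np.array([np.cos(a),np.sin(a),0])) for a in th]);print("pred scene",r,z,P.min(0).round(1),P.max(0).round(1))
E
```

```text
TOP t3 green rows 212..232 cols 174..200
[[ 49  52  62  85 101 121 129  90  53  44  50  52  48  49  53  54  80  90  96 106 140 186 217 229 230 230]
 [ 49  53  51  72  89 125 156 119  64  42  47  51  48  49  62  84 114 124 115  96  83  93 135 189 222 230]
 [ 56  46  53  65  93 153 189 143  72  47  44  57  62  73 105 154 188 184 145 106  89  73  73 121 184 223]
 [ 46  50  53  67  96 150 189 145  76  50  68 106 124 120 131 166 202 213 193 138  92  77  75  82 136 198]
 [ 50  50  56  66  90 120 158 120  67  60  99 134 152 141 133 140 179 212 206 157 113  95  80  65 100 168]
 [ 57  55  58  76  97 117 124  97  56  75 122 153 158 140 128 136 175 209 204 159 113  94  78  67  92 164]
 [ 54  55  67  86 126 152 125  75  58  93 143 169 175 148 130 156 200 215 196 142 100  89  76  69 112 183]
 [ 51  61  82 108 141 152 111  63  74 114 145 148 139 145 168 199 215 200 162 111  87  83  71  82 149 204]
 [ 57  74 103 134 160 133  83  81 122 154 171 175 185 201 210 209 190 145 107  89  79  74  89 148 196 223]
 [ 74 101 134 160 133  84  80 129 173 202 209 212 208 198 177 158 141 116  91  80  80 111 170 21
[... 4572 characters left out ...]
3  82]
 [ 82  83  89 113 156 189 200 190 161 133 125 123 120 121 126 125 117 113 115 115 114 116 126 141 164 188 199 192 165 126  98  88]
 [ 91 100 117 144 177 200 204 188 152 119 112 110 109 115 126 130 128 126 123 119 116 119 125 137 159 185 198 196 184 176 168 152]
 [158 176 187 190 189 197 204 199 180 150 124 116 121 128 132 132 132 131 131 129 127 131 142 162 185 198 196 182 173 189 202 204]]
pred top collar x 168.89585867889724 187.74337565484427 y 211.4969339188902 230.47154945139505
pred scene 0.019 0.146 [232.  219.2] [254.4 233.5]
pred scene 0.019 0.141 [232.2 221.5] [254.4 235.8]
pred scene 0.01 0.141 [237.4 224.7] [249.2 232.3]
pred scene 0.00685 0.111 [239.9 239.1] [247.7 244.4]
```

The numbers agree with the telemetry: the reamer is upright, its bottom is at the predicted height, and it stands about 1.5 mm off the axis in y. I'll correct that and lower to just above the jaws.

Emit:
step_arm:
  moves:
    - [15,[-1.8,0.3,3],0]
    - [15,[0,0,6],0]
    - [15,[0,0,6],0]
    - [15,[0,0,6],0]
    - [15,[0,0,5],0]
    - [15,[0,0,0],0]
    - [15,[0,0,0],0]

```text
clock: 12.75
ee_pos: [0.4749, -0.0683, 0.1044]
tcp_rot: [-3.142, 0.0, 0.785]
wrist_force: [0.2, 0.3, -0.3]
opening: 0.0457
gripper_force: 61.5
```

```bash
python3 plan.py 25 45 .475 -.0683 .1
```

```text
[ 0.4749 -0.0683  0.1044] yaw 44.96 F [ 0.22  0.3  -0.34] op 0.045727268084944706 t 12.75
1 left turn 0.0
[[0.1, 0.0, 4.4], -0.0]
```

Emit:
step_arm:
  moves:
    - [15,[0,0,3],0]
    - [15,[0,0,3],0]
    - [15,[0,0,2],0]
    - [15,[0,0,0],0]
    - [15,[0,0,0],0]

```text
clock: 13.25
ee_pos: [0.4752, -0.0683, 0.0966]
tcp_rot: [3.141, -0.0, 0.785]
wrist_force: [1.8, -0.9, -0.7]
opening: 0.0456
gripper_force: 61.5
```

Emit:
step_arm:
  moves:
    - [15,[0,0,2],0]
    - [15,[0,0,2],0]
    - [15,[0,0,0],0]
    - [15,[0,0,0],0]

```text
clock: 13.65
ee_pos: [0.4753, -0.0683, 0.0927]
tcp_rot: [3.141, -0.0, 0.785]
wrist_force: [1.5, -0.1, 4.2]
opening: 0.0456
gripper_force: 61.8
```

Emit:
step_arm:
  moves:
    - [15,[0,0,2],0]
    - [15,[0,0,2],0]
    - [15,[0,0,0],0]
    - [15,[0,0,0],0]

```text
clock: 14.05
ee_pos: [0.4755, -0.0683, 0.0889]
tcp_rot: [3.141, -0.001, 0.785]
wrist_force: [1.0, 0.2, 7.4]
opening: 0.0458
gripper_force: 62.1
```

Emit:
step_arm:
  moves:
    - [15,[0,0,2],0]
    - [15,[0,0,1],0]
    - [15,[0,0,0],0]
    - [15,[0,0,0],0]

```text
clock: 14.45
ee_pos: [0.4756, -0.0682, 0.0861]
tcp_rot: [3.141, -0.001, 0.785]
wrist_force: [-0.0, 0.8, 11.5]
opening: 0.0456
gripper_force: 62.3
```

Emit:
step_arm:
  moves:
    - [15,[0,0,1],0]
    - [15,[0,0,1],0]
    - [15,[0,0,0],0]
    - [15,[0,0,0],0]

```text
clock: 14.85
ee_pos: [0.4758, -0.0682, 0.0842]
tcp_rot: [3.141, -0.001, 0.785]
wrist_force: [0.2, 1.3, 12.8]
opening: 0.0455
gripper_force: 62.4
```

Emit:
step_arm:
  moves:
    - [15,[0,0,1],0]
    - [15,[0,0,0.5],0]
    - [15,[0,0,0],0]
    - [15,[0,0,0],0]

```text
clock: 15.25
ee_pos: [0.4759, -0.0682, 0.0828]
tcp_rot: [3.141, -0.002, 0.785]
wrist_force: [0.4, 1.1, 14.4]
opening: 0.0456
gripper_force: 62.6
```

Emit:
step_arm:
  moves:
    - [15,[0,0,0.7],0]
    - [15,[0,0,0],0]
    - [15,[0,0,0],0]

```text
clock: 15.55
ee_pos: [0.4759, -0.0682, 0.0822]
tcp_rot: [3.141, -0.002, 0.785]
wrist_force: [0.5, 0.2, 15.7]
opening: 0.0456
gripper_force: 62.6
```

Emit:
step_arm:
  moves:
    - [15,[0,0,0.7],0]
    - [15,[0,0,0],0]
    - [15,[0,0,0],0]

```text
clock: 15.85
ee_pos: [0.4759, -0.0682, 0.0815]
tcp_rot: [3.141, -0.002, 0.785]
wrist_force: [-0.6, 1.3, 15.4]
opening: 0.0456
gripper_force: 62.7
```

Emit:
step_arm:
  moves:
    - [15,[0,0,0.5],0]
    - [15,[0,0,0],0]
    - [15,[0,0,0],0]

```text
clock: 16.15
ee_pos: [0.476, -0.0682, 0.081]
tcp_rot: [3.141, -0.002, 0.785]
wrist_force: [-0.5, 0.6, 16.5]
opening: 0.0459
gripper_force: 62.7
```

Emit:
step_arm:
  moves:
    - [15,[0,0,0.5],0]
    - [15,[0,0,0],0]
    - [15,[0,0,0],0]

```text
clock: 16.45
ee_pos: [0.476, -0.0682, 0.0806]
tcp_rot: [3.141, -0.002, 0.785]
wrist_force: [-0.2, 0.9, 17.1]
opening: 0.0453
gripper_force: 62.7
```

Emit:
step_arm:
  moves:
    - [15,[0,0,0.5],0]
    - [15,[0,0,0],0]
    - [15,[0,0,0],0]

```text
clock: 16.75
ee_pos: [0.476, -0.0681, 0.0801]
tcp_rot: [3.141, -0.002, 0.785]
wrist_force: [-0.7, 0.2, 16.9]
opening: 0.0459
gripper_force: 62.7
```

Emit:
step_arm:
  moves:
    - [15,[0,0,0.5],0]
    - [15,[0,0,0],0]
    - [15,[0,0,0],0]

```text
clock: 17.05
ee_pos: [0.4761, -0.0681, 0.0797]
tcp_rot: [3.141, -0.002, 0.785]
wrist_force: [-0.6, 0.4, 19.5]
opening: 0.0455
gripper_force: 62.9
```

Emit:
step_arm:
  moves:
    - [15,[0,0,0.5],0]
    - [15,[0,0,0],0]
    - [15,[0,0,0],0]

```text
clock: 17.35
ee_pos: [0.4761, -0.0681, 0.0793]
tcp_rot: [3.141, -0.002, 0.785]
wrist_force: [-0.9, 2.0, 21.3]
opening: 0.0458
gripper_force: 63.0
```

```bash
python3 - <<'E'
from h import *
F=[];Z=[]
for i in range(4):
    s=eyes.get_image("scene"); o=telemetry.observe(); F.append(o["wrist_force"]);Z.append(o["ee_pos"])
print(np.mean(F,0),np.mean(Z,0)); np.save("s4.npy",s,allow_pickle=True)
np.set_printoptions(linewidth=250); print(s["frame"][236:262,[236,238,240,242,243,244,246],1].T)
for z,r in((.095,.022),(.0907,.022),(.0907,.019),(.0957,.019)):
  P=np.array([proj(s,np.array([.4755,-.0684,z])+r*np.array([np.cos(a),np.sin(a),0])) for a in np.linspace(0,6.28,100)]);print(z,r,P.min(0).round(1),P.max(0).round(1))
E
```

```text
[-1.35371267  1.84399325 21.03066515] [ 0.47613226 -0.06813436  0.07931371]
[[216 215 214 212 208 197 180 166 173 196 218 233 241 249 255 255 255 254 235 214 200 190 172 152 137 130]
 [216 213 211 208 206 202 198 193 189 187 188 189 191 194 203 220 242 255 255 241 216 201 191 173 153 138]
 [216 215 215 214 212 208 202 196 190 188 187 188 188 189 189 193 209 235 253 252 231 208 196 183 162 145]
 [137 140 150 160 167 171 169 165 160 157 156 159 162 164 167 173 188 216 244 255 241 213 197 187 168 149]
 [ 79  81  92 112 132 145 148 147 147 145 145 146 149 150 151 156 171 201 233 248 238 212 196 189 172 152]
 [ 59  59  65  85 110 128 136 139 141 141 141 141 141 142 143 145 153 176 210 231 228 208 196 190 172 151]
 [ 48  47  51  60  69  74  79  85  88  88  88  89  91  94  95  97 104 126 165 199 209 201 194 185 163 143]]
0.095 0.022 [231.6 240.3] [256.5 257.3]
0.0907 0.022 [231.7 242. ] [256.5 259.1]
0.0907 0.019 [233.4 243.2] [254.9 257.9]
0.0957 0.019 [233.3 241.1] [254.8 255.8]
```

The force slope jumped as the collar met the rim, and about 22 N now bears on the spindle (21.0 measured plus the reamer's weight). The pixels show no gap under the collar. Now the gentle tug.

Emit:
step_arm:
  moves:
    - [15,[0,0,-1.5],0]
    - [15,[0,0,-1.5],0]
    - [15,[0,0,-1],0]
    - [15,[0,0,0],0]
    - [15,[0,0,0],0]

```text
clock: 18.05
ee_pos: [0.4758, -0.0682, 0.0825]
tcp_rot: [3.14, -0.001, 0.785]
wrist_force: [3.1, 0.6, 4.7]
opening: 0.0456
gripper_force: 61.9
```

Emit:
step_arm:
  moves:
    - [15,[0,0,-1],0]
    - [15,[0,0,0],0]
    - [15,[0,0,0],0]

```text
clock: 18.35
ee_pos: [0.4756, -0.0683, 0.0833]
tcp_rot: [3.141, -0.001, 0.785]
wrist_force: [5.2, -0.1, 2.7]
opening: 0.0453
gripper_force: 61.7
```

Emit:
step_arm:
  moves:
    - [15,[0.2,0.2,-1],0]
    - [15,[0,0,0],0]
    - [15,[0,0,0],0]

```text
clock: 18.65
ee_pos: [0.4755, -0.0683, 0.0841]
tcp_rot: [3.141, -0.0, 0.785]
wrist_force: [5.6, -1.3, -1.2]
opening: 0.0458
gripper_force: 61.6
```

Emit:
step_arm:
  moves:
    - [15,[0.1,0.1,-0.7],0]
    - [15,[0,0,0],0]
    - [15,[0,0,0],0]

```text
clock: 18.95
ee_pos: [0.4754, -0.0684, 0.0846]
tcp_rot: [3.141, 0.0, 0.785]
wrist_force: [5.7, -1.6, -4.6]
opening: 0.0458
gripper_force: 61.8
```

Emit:
step_arm:
  moves:
    - [15,[0.2,0.2,-0.3],0]
    - [15,[0,0,0],0]
    - [15,[0,0,0],0]

```text
clock: 19.25
ee_pos: [0.4754, -0.0683, 0.0847]
tcp_rot: [3.142, 0.001, 0.785]
wrist_force: [5.5, -0.8, -4.0]
opening: 0.0456
gripper_force: 61.9
```

```bash
python3 - <<'E'
from h import *
F=[];Z=[]
for i in range(4):
    s=eyes.get_image("scene"); o=telemetry.observe(); F.append(o["wrist_force"]);Z.append(o["ee_pos"])
print(np.mean(F,0),np.mean(Z,0)); np.save("s5.npy",s,allow_pickle=True)
np.set_printoptions(linewidth=250); print(s["frame"][236:262,[236,238,240,242,243,244,246],1].T)
E
```

```text
[ 4.82884247 -0.86193157 -4.28653081] [ 0.47541684 -0.06834233  0.08472841]
[[213 211 207 196 178 164 172 198 222 237 243 249 255 255 255 248 228 210 200 190 171 150 136 129 132 138]
 [213 210 208 204 197 191 188 188 189 190 191 195 204 224 245 255 253 232 208 196 187 168 149 138 133 136]
 [217 214 211 207 201 194 190 189 190 190 191 190 191 196 215 242 255 247 223 204 196 182 159 144 133 131]
 [168 171 172 173 172 168 165 165 168 172 174 174 176 179 193 222 247 252 235 210 196 184 164 146 135 129]
 [116 131 143 149 152 150 149 147 148 150 151 152 153 159 174 208 240 250 236 210 196 186 166 147 135 129]
 [ 78 100 122 134 140 142 141 140 140 140 140 140 141 145 158 191 226 241 232 209 196 186 165 146 133 126]
 [ 56  68  75  82  90  94  94  95  98 101 102 102 103 104 116 146 189 215 216 203 193 181 159 140 130 126]]
```

Emit:
step_arm:
  moves:
    - [15,[0.1,0.1,-0.4],0]
    - [15,[0,0,0],0]
    - [15,[0,0,0],0]

```text
clock: 19.75
ee_pos: [0.4754, -0.0683, 0.085]
tcp_rot: [-3.141, 0.001, 0.785]
wrist_force: [5.1, -1.8, -5.4]
opening: 0.0455
gripper_force: 62.1
```

```bash
python3 - <<'E'
from h import *
F=[];Z=[]
for i in range(4):
    s=eyes.get_image("scene"); o=telemetry.observe(); F.append(o["wrist_force"]);Z.append(o["ee_pos"])
print(np.mean(F,0),np.mean(Z,0))
np.set_printoptions(linewidth=250); print(s["frame"][248:262,[240,242,243,244],1].T)
E
```

```text
[ 5.00219868 -1.46184787 -5.92395888] [ 0.47539982 -0.06834489  0.08502568]
[[192 199 220 245 255 246 221 202 194 178 157 141 133 133]
 [176 182 201 230 250 250 230 207 195 183 162 145 134 129]
 [155 163 185 218 243 248 232 209 198 185 164 146 134 130]
 [141 147 165 197 228 240 230 209 198 186 163 145 133 129]]
```

The tug reads 5.9 N, about 5 N net on the spindle, and collar and rim have risen together. Now I'll ease off and release.

Emit:
step_arm:
  moves:
    - [15,[0,0,0.7],0]
    - [15,[0,0,0.3],0]
    - [15,[0,0,0],0]
    - [15,[0,0,0],0]

```text
clock: 20.35
ee_pos: [0.4755, -0.0683, 0.0844]
tcp_rot: [-3.141, 0.0, 0.785]
wrist_force: [3.6, -1.6, -2.6]
opening: 0.0456
gripper_force: 62.3
```

Emit:
step_arm:
  moves:
    - [75,[0,0,0],0]
    - [75,[0,0,0],0]
    - [75,[0,0,0],0]
    - [75,[0,0,0],0]

```text
clock: 20.75
ee_pos: [0.4754, -0.0681, 0.0844]
tcp_rot: [-3.141, 0.0, 0.785]
wrist_force: [0.3, 0.8, -1.1]
opening: 0.075
gripper_force: 0.0
```

Emit:
step_arm:
  moves:
    - [75,[0,0,-5],0]
    - [75,[0,0,-10],0]
    - [75,[0,0,-20],0]
    - [75,[0,0,-30],0]
    - [75,[0,0,-30],0]
    - [75,[0,0,-30],0]
    - [75,[0,0,0],0]
    - [75,[0,0,0],0]

```text
clock: 21.55
ee_pos: [0.4762, -0.0681, 0.2103]
tcp_rot: [3.141, -0.002, 0.785]
wrist_force: [-0.6, -0.6, -0.6]
opening: 0.0748
gripper_force: 0.0
```

```bash
python3 - <<'E'
from h import *
s=eyes.get_image("scene"); o=telemetry.observe(); print(o["clock"],o["ee_pos"],o["wrist_force"],o["gripper_force"])
a=np.load("s1.npy",allow_pickle=True).item()["frame"].astype(int);f=s["frame"].astype(int)
print("small",np.abs(f[180:225,293:320]-a[180:225,293:320]).mean(),"lemons",np.abs(f[170:200,252:284]-a[170:200,252:284]).mean(),np.abs(f[205:235,198:232]-a[205:235,198:232]).mean(),"glass",np.abs(f[205:262,128:172]-a[205:262,128:172]).mean())
np.set_printoptions(linewidth=250); print(s["frame"][244:264,[236,240,243,246,250],1].T)
c=np.array([.4755,-.0684,0]);print(proj(s,c+[0,0,.176]))
m=(f.min(2)>150)[190:245,225:265]; r=[(i+190,225+np.where(q)[0].min(),225+np.where(q)[0].max()) for i,q in enumerate(m) if q.any()]; print(r[::3])
E
```

```text
21.6 [ 0.47553376 -0.06796283  0.20947614] [-0.37604068 -0.07469511 -0.14464666] 0.0
small 0.5615912208504801 lemons 6.575694444444444 4.241176470588235 glass 0.5692450824029771
[[214 226 234 240 246 253 255 251 236 214 201 191 174 153 137 128 128 133 138 139]
 [188 188 188 188 188 191 206 231 250 251 232 209 197 185 165 145 133 127 132 139]
 [186 186 186 187 186 187 190 209 240 255 243 215 197 191 175 153 138 129 128 136]
 [177 177 178 178 178 179 186 211 241 253 239 210 194 186 167 145 130 123 124 133]
 [168 169 170 174 186 208 234 250 248 228 202 190 181 161 139 126 119 120 126 129]]
[242.63718115 212.27845129]
[(190, np.int64(225), np.int64(231)), (193, np.int64(225), np.int64(231)), (196, np.int64(225), np.int64(229)), (199, np.int64(225), np.int64(227)), (211, np.int64(239), np.int64(246)), (214, np.int64(236), np.int64(250)), (217, np.int64(233), np.int64(252)), (220, np.int64(232), np.int64(254)), (223, np.int64(231), np.int64(255)), (226, np.int64(230), np.int64(256)), (229, np.int64(230), np.int64(257)), (232, np.int64(230), np.int64(257)), (235, np.int64(230), np.int64(255)), (238, np.int64(232), np.int64(253)), (241, np.int64(236), np.int64(250)), (244, np.int64(234), np.int64(254))]
```

```bash
python3 -c "
from rig import order
print(order.job_done())"
```

```text
the job is handed in; nothing more can be done
None
```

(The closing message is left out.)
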